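# Put the watch movements under their dust covers

## Robot

A 6-joint arm with a two-finger parallel gripper is mounted at the origin on the work surface. World frame = base frame: x ahead of the robot, y to its left, z up, the work surface at z = 0. Lengths are in m, angles in rad, forces in N, time in s.
With the tool pointing down it reaches from about 0.3 to 0.875 m from the base axis. Payload 6.4 kg.
Tool frame: the origin (TCP) lies midway between the tips of the shut fingers; the grasp point (between the pads) lies 19 mm behind it; z points along the fingers, y is the line along which they close (so a half turn about z gives the same grasp; the last joint's range is limited). The gripper opens to 85 mm and grips with 20 to 120 N. Pads are 22 mm wide; open, the fingers measure 114 mm over their backs; the gripper's body (76 mm by 85 mm) begins 54 mm behind the grasp point. The pads swing forward as they close: fully open they stand 13 mm farther back than shut.
Start: joints at [0.91, 0.181, 1.607, -0, 1.354, -0.206], TCP at [0.253, 0.517, 0.231] pointing down, gripper open.
Joint ranges: [-2.99, 2.99], [-0.89, 2.07], [0.3, 2.58], [-1.14, 4.28], [0, 2.63], [-3.12, 3.12]. Speed limits (rad/s): [2.57, 2.57, 3.01, 3.14, 3.14, 3.14].

## Interface

Orientations are given as a unit quaternion [w, x, y, z].
In Python, from bench import * gives the robot as it stands.
- The arm moves only by the tool play_rows, never from a script. Its argument "plan" is a list of rows, each a list of 3 entries, a list of its own where there are three numbers: the finger opening in mm, from 0 to 85.4, then the shift along the tool's x, y, z normalised to -1 to 1, where 1 is 40 cm, then the turn about the tool's z normalised to -1 to 1, where 1 is pi rad. A call has 1 to 10 rows; each row is the pose to reach, as a shift and turn from the pose commanded when the call began, along the tool's axes at that moment, turning the shorter way round; what a row does not reach only later rows make up. A row lasts 1/10 s, in which the tool goes at most 50 mm and 8.59 degrees, less where a joint would pass 70% of its speed; a pose out of reach is approached as far as the arm can. A call with a number of a shift or a turn outside -1 to 1 is refused whole. A call with a gripper value outside its range is refused whole. The fingers move at their own pace and stop on an object; the grip force is fixed at half the most. Time passes only in rows, so rows that repeat a pose let the fingers close. It gives the time, the measured TCP pose, the force, the opening and the grip force at its end, in the units of the state.
- get_obs(): the state, without advancing time (a new reading comes with each control period).
- camera(name): name is "scene" or "top"; returns a dict with "image" (384x512x3 uint8, red, green, blue), "range_z" (384x512 float32, m along the optical axis (not along the pixel's ray), 0 where there is no reading), "intrinsics" (3x3 intrinsics, pixels), "rvec" (rotation vector, rad) and "tvec" (3), from world to camera coordinates, as OpenCV has them. Camera axes: x right, y down, z forward; pixel columns grow to the right and rows downward; lengths in m; the calibration is good to about 2 mm. A picture is of the moment at which its call begins.
- hand_in(): hands the job in; it is judged then, once.
Trained networks look in a picture, given as the dict that the camera call returned (one of the last four; its "shot" number tells which), for a name from the list of things; names that differ only in an ending like _2 or _b are one class to them, and where a whole thing is asked for, a point or a joint stands for the part that bears it (a point fixed in the world has none). Each returns a list of dicts, best first, with "conf" (0 to 1); they miss things now and then, are a little off and sometimes report something else, mostly with a low value. They report only what shows in the picture. A call takes as long as a camera call. They do not tell look-alikes from the thing itself.
- search_frame(picture, label): "rect" ([centre column, centre row, width, height] in pixels, round what is visible of it).
- masks_of(picture, label): "mask" (384x512 bool, what is visible of it) and "rect" ([centre column, centre row, width, height] in pixels, round what is visible of it).
The state is a dict: "time_s": time; "q": joint angles; "dq": joint speeds; "joint_efforts": joint torques, N m; "eef_pos": TCP position; "eef_rot": TCP orientation; "wrist_force": force on the tool from outside, world axes, zero at the start; "torque": the same for the moment, N m; "opening": opening from 0.0 (shut) to 1.0 (fully open); "grasp_force": force on a finger pad.
Only numpy, scipy, OpenCV 4.12 (cv2) and the standard library are available. Lean on these libraries where they do the work, as an engineer would, in place of code of your own. Each camera call takes 0.05 s, during which the arm holds its last target. There are 200 camera calls.

## Task

Close up the watchmaker's bench for the night: set the long dish on the low shelf, inside the outline of the one free place (marked by a printed dark dot), lengthwise front to back, to complete the row of three, and put on every dish the dust cover that matches its shape, fully seated on the dish's rim. Set things down gently, leave the two dishes already on the shelf in their places, and do not disturb the blower, the screwdriver stand or the amber jar.

Things in the scene. Friction and masses are not known exactly. Their poses are not given: they have to be found in the camera images.
- shelf: Fixed low aluminium shelf on two grey side panels, 150 (x, front to back) x 360 (y) mm, top surface 40 mm above its origin; origin at bench level under its centre. Three outlined places, each 124 (x) x 80 (y) mm, lie side by side at y = -115, 0 and +115 mm in the shelf's frame; two hold a dish, one is free.
- free (a point): Centre of the free outlined place, on the shelf's top surface (marked by a printed dark dot 32 mm across). Its axes are parallel to the shelf's.
- round_dish: Loose black round movement dish standing on the shelf, origin at the centre of its underside, z up. Base 70 mm diameter, 20 mm high; on its top a steel boss 53 mm diameter, 8 mm high (bevelled), with a watch movement up to 34 mm above the origin. Its cover rests on the base's rim, around the boss. 0.25 kg.
- square_dish: Loose black square movement dish standing on the shelf, origin at the centre of its underside. Base 66 x 66 mm, 20 mm high; boss 44 x 44 x 8 mm on top, with a watch movement up to 34 mm above the origin. Its cover rests on the base's rim, around the boss. 0.25 kg.
- long_dish: Loose black oblong movement dish, at the start on the bench, origin at the centre of its underside. Base 104 (x) x 60 (y) mm, 20 mm high (grip it across the 60 mm sides); boss 80 (x) x 37 (y) x 8 mm on top with two movements up to 34 mm above the origin. Its cover rests on the base's rim, around the boss. 0.25 kg.
- round_cover: Loose round pale-blue opaque dust cover, hollow, open side down on the bench; origin at the centre of its lower rim plane. Outside 68 mm diameter, inside 60 mm diameter, 32 mm high, cavity 28 mm deep; on top a central round knob 22 mm diameter from 32 to 56 mm above the origin. Seated, its origin is 20 mm above its dish's origin. 0.09 kg.
- square_cover: Loose square pale-blue opaque dust cover, hollow, open side down; origin at the centre of its lower rim plane. Outside 59 x 59 mm, inside 51 x 51 mm, 32 mm high, cavity 28 mm deep; on top a central bar grip 40 (x) x 14 (y) mm from 32 to 56 mm above the origin. Seated (any quarter turn), its origin is 20 mm above its dish's origin. 0.09 kg.
- long_cover: Loose oblong pale-blue opaque dust cover, hollow, open side down; origin at the centre of its lower rim plane. Outside 95 (x) x 52 (y) mm, inside 87 x 44 mm, 32 mm high, cavity 28 mm deep; on top a central bar grip 50 (x) x 14 (y) mm from 32 to 56 mm above the origin. Seated (either way round), its origin is 20 mm above its dish's origin. 0.09 kg.
- blower: Bystander, loose, to be left alone: blue rubber air blower standing upright, 68 mm diameter, 110 mm high, origin under its centre.
- driver_stand: Bystander, loose, to be left alone: round screwdriver stand, 90 mm diameter, 99 mm high with its drivers, origin under its centre.
- cleaner: Bystander, loose, to be left alone: amber glass jar, 44 mm diameter, 85 mm high, origin under its centre.
Not all that is in view belongs to the job. What is shaped like the long_dish but green, pink or red is not meant.

How it is judged:
By the outcome, as a careful person would: the job done as asked, in the order asked, and still so for the second after the job is handed in, with the robot touching nothing.
It also fails if it takes over 72 s, if anything falls off the work surface, if the arm or the gripper's body presses on something with over 40 N, if the wrist force passes 120 N, or if a joint passes its speed limit or range.

## Working session

There is one attempt and no reset: what is moved stays moved. The work goes in short steps, Python scripts to look and compute and a tool call to move; the robot and the scene stay as the last step left them, time stands still between calls to the robot, and variables do not carry over. Pictures are saved under pics/ and viewed, at most 10 in all, crops included, and the job is handed in when it is done.

Besides the shell and the picture viewer there is one more tool, called after "Call:" as name(argument=value, ...), one argument or row to a line, values as JSON. play_rows: Moves the arm, as the interface text tells. Its arguments: {"type":"object","properties":{"plan":{"type":"array","items":{"type":"array"}}},"required":["plan"]}

```bash
mkdir -p pics; cat > h.py <<'E'
from bench import *
import numpy as np, cv2
def world(p,u,v,z=None):
    K=np.array(p["intrinsics"]);R=cv2.Rodrigues(np.array(p["rvec"],float))[0];t=np.array(p["tvec"],float).ravel()
    u=np.atleast_1d(u).astype(float);v=np.atleast_1d(v).astype(float)
    d=np.stack([(u-K[0,2])/K[0,0],(v-K[1,2])/K[1,1],np.ones_like(u)])
    if z is None:
        r=p["range_z"][v.astype(int),u.astype(int)];return (R.T@(d*r-t[:,None])).T
    c=-R.T@t; w=R.T@d; return (c[:,None]+w*(z-c[2])/w[2]).T
E
python3 - <<'E'
from h import *
o=get_obs();print({k:np.round(o[k],3).tolist() for k in o})
for n in("top","scene"):
    p=camera(n);cv2.imwrite(f"pics/{n}0.png",cv2.resize(p["image"][:,:,::-1],(800,600)))
    np.savez(f"{n}0.npz",**{k:p[k] for k in("image","range_z","intrinsics","rvec","tvec")})
    for l in "shelf round_dish square_dish long_dish round_cover square_cover long_cover blower driver_stand cleaner".split():
        for r in masks_of(p,l)[:4]:
            m=r["mask"];v,u=np.nonzero(m);w=world(p,u,v);w=w[p["range_z"][v,u]>0]
            if len(w)==0: continue
            print(n,l,round(r["conf"],2),np.round(r["rect"]).tolist(),np.round(np.median(w,0),3),np.round(np.percentile(w[:,2],98),3))
E
```

```text
{'time_s': 0.0, 'q': [0.91, 0.182, 1.608, 0.0, 1.354, -0.206], 'dq': [0.0, -0.0, 0.001, 0.0, -0.001, 0.001], 'joint_efforts': [0.001, -44.486, -35.134, -0.0, 0.009, 0.0], 'eef_pos': [0.252, 0.516, 0.23], 'eef_rot': [-0.0, 0.225, 0.974, -0.001], 'wrist_force': [0.44, -0.173, -0.52], 'torque': [-0.014, 0.052, 0.011], 'grasp_force': 0.0, 'opening': 1.0}
top shelf 0.94 [232.0, 148.0, 110.0, 48.0] [ 0.652 -0.007  0.04 ] 0.046
top round_dish 0.69 [269.0, 146.0, 23.0, 23.0] [ 0.649 -0.142  0.062] 0.076
top square_dish 0.83 [234.0, 146.0, 20.0, 28.0] [ 0.654 -0.026  0.063] 0.077
top long_dish 0.96 [365.0, 268.0, 36.0, 36.0] [ 0.282 -0.433  0.025] 0.038
top long_dish 0.95 [312.0, 210.0, 30.0, 40.0] [ 0.457 -0.274  0.024] 0.038
top long_dish 0.82 [433.0, 236.0, 38.0, 28.0] [ 0.379 -0.641  0.024] 0.039
top long_dish 0.5 [346.0, 153.0, 32.0, 27.0] [ 0.637 -0.37   0.037] 0.101
top round_cover 0.86 [137.0, 214.0, 20.0, 25.0] [0.441 0.264 0.031] 0.048
top square_cover 0.61 [255.0, 218.0, 22.0, 24.0] [ 0.43  -0.094  0.033] 0.059
top square_cover 0.37 [269.0, 145.0, 21.0, 22.0] [ 0.65  -0.142  0.062]
[... 737 characters left out ...]
0.429  0.023] 0.038
scene long_dish 0.61 [117.0, 184.0, 28.0, 18.0] [ 0.397 -0.632  0.022] 0.037
scene long_dish 0.54 [215.0, 167.0, 27.0, 18.0] [ 0.308 -0.257  0.022] 0.037
scene round_cover 0.48 [350.0, 182.0, 23.0, 12.0] [0.46  0.269 0.03 ] 0.052
scene square_cover 0.72 [179.0, 224.0, 31.0, 35.0] [ 0.669 -0.363  0.037] 0.1
scene square_cover 0.54 [256.0, 185.0, 15.0, 13.0] [ 0.453 -0.091  0.033] 0.059
scene long_cover 0.71 [304.0, 189.0, 21.0, 22.0] [0.486 0.082 0.032] 0.059
scene blower 0.74 [388.0, 208.0, 20.0, 28.0] [0.647 0.35  0.05 ] 0.097
scene cleaner 0.71 [396.0, 188.0, 18.0, 26.0] [0.543 0.429 0.057] 0.089
scene cleaner 0.63 [282.0, 216.0, 21.0, 15.0] [ 0.676 -0.021  0.062] 0.076
```

View pics/top0.png

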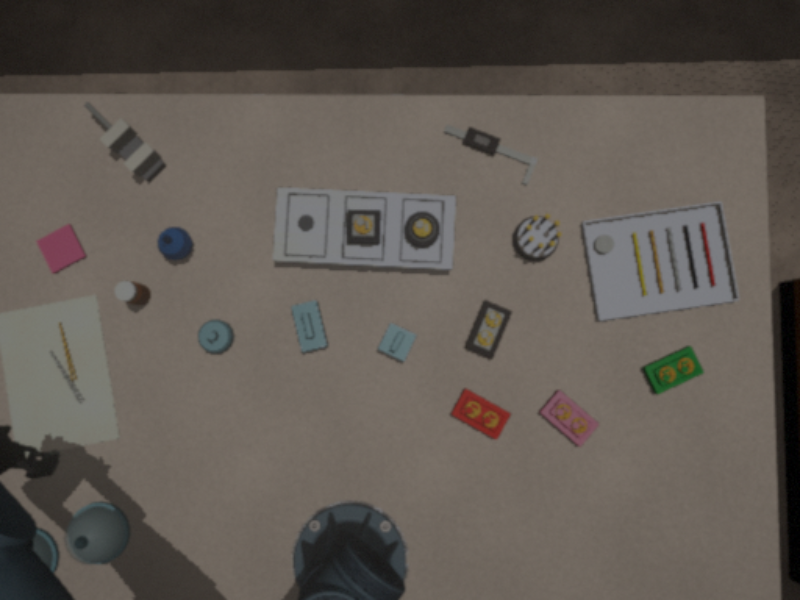

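View pics/scene0.png

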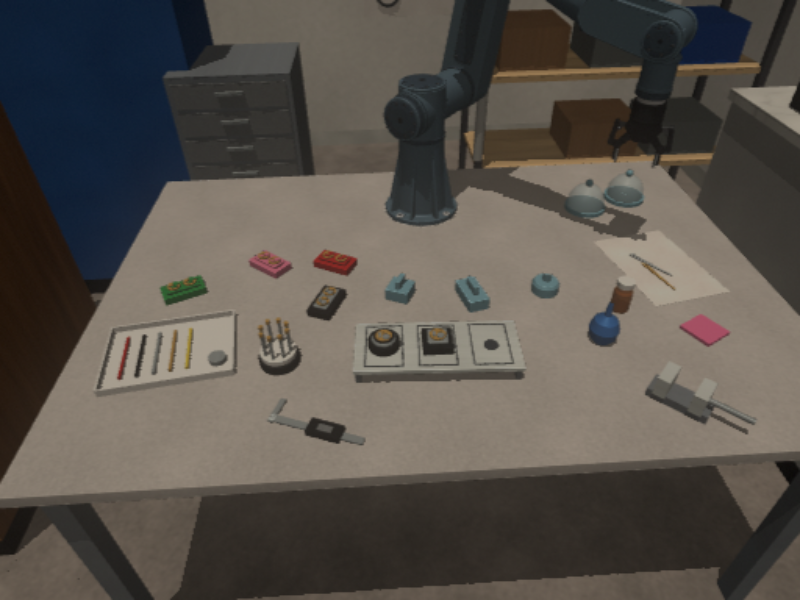

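```bash
python3 - <<'E'
import numpy as np,cv2
for n in("top0","scene0"):
    p=np.load(n+".npz");R=cv2.Rodrigues(p["rvec"])[0];print(n,p["intrinsics"].tolist(),"cam",-R.T@p["tvec"].ravel(),"fwd",R[2])
p=np.load("top0.npz")["image"]
cv2.imwrite("pics/crop_dishes.png",cv2.resize(p[180:300,290:450,::-1],(800,600),interpolation=cv2.INTER_CUBIC))
E
```

```text
top0 [[441.73619951044265, 0.0, 252.04023254205518], [0.0, 441.73619951044265, 199.7927722494043], [0.0, 0.0, 1.0]] cam [ 0.38875719 -0.09905655  1.40136461] fwd [ 0.07164818  0.00854527 -0.99739336]
scene0 [[361.07712612719905, 0.0, 254.2209028258253], [0.0, 361.07712612719905, 190.55369725689312], [0.0, 0.0, 1.0]] cam [ 1.54262814 -0.14216744  0.89604516] fwd [-0.77414128  0.03167271 -0.63221999]
```

The top view shows the shelf at (365,230) of the 800x600 picture. Its free place, with the dot, is on the left at (306,223). The square dish is at (363,227) and the round dish at (422,230). The covers are round (215,337), long (310,327) and square (397,342).

Long-dish candidates: black (488,329), red (480,413), pink (568,417) and green (672,369). The black one fits the description, since the coloured ones are excluded. I'll confirm it in a crop and check the calibration between the two cameras.

View pics/crop_dishes.png

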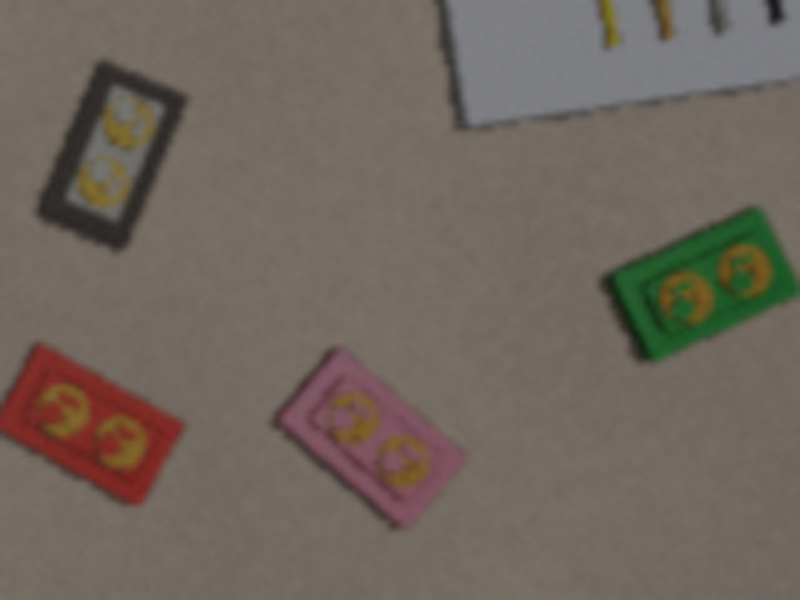

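```bash
python3 - <<'E'
from h import *
T=np.load("top0.npz");S=np.load("scene0.npz")
for nm,p,us in(("top",T,dict(base=(350,555),dot=(306,223),blk=(488,329),red=(480,413),paper=(67,372),sq=(397,342))),("scene",S,dict(base=(421,208),dot=(491,345),blk=(327,301),red=(335,261),sq=(400,290)))):
    for k,(u,v) in us.items():
        u/=1.5625;v/=1.5625
        print(nm,k,"depth",world(p,u,v).round(3)[0],"plane",world(p,u,v,0.04 if k=="dot" else 0.03).round(3)[0])
E
```

```text
top base depth [ 0.101 -0.027  0.351] plane [ 0.014 -0.005  0.03 ]
top dot depth [0.664 0.089 0.042] plane [0.664 0.089 0.04 ]
top blk depth [ 0.455 -0.274  0.031] plane [ 0.455 -0.275  0.03 ]
top red depth [ 0.289 -0.258  0.032] plane [ 0.289 -0.258  0.03 ]
top paper depth [0.364 0.575 0.001] plane [0.364 0.561 0.03 ]
top sq depth [ 0.427 -0.094  0.059] plane [ 0.428 -0.094  0.03 ]
scene base depth [ 0.081 -0.005  0.041] plane [ 0.061 -0.003  0.03 ]
scene dot depth [0.674 0.094 0.042] plane [0.672 0.094 0.04 ]
scene blk depth [ 0.485 -0.268  0.033] plane [ 0.481 -0.269  0.03 ]
scene red depth [ 0.314 -0.255  0.029] plane [ 0.315 -0.254  0.03 ]
scene sq depth [ 0.457 -0.09   0.034] plane [ 0.453 -0.09   0.03 ]
```

The crop shows the black dish with its steel boss at about (112,157), clearly distinct from the red, pink and green ones. The two cameras differ by 1–2 cm in x, so I'll check both against known robot geometry.

```bash
python3 - <<'E'
from h import *
T=np.load("top0.npz");S=np.load("scene0.npz")
a=np.linspace(0,2*np.pi,60)
tiles=[]
for p,box in((T,None),(S,None)):
    im=p["image"][:,:,::-1].copy();im=cv2.convertScaleAbs(im,alpha=1.6)
    im=cv2.resize(im,None,fx=3,fy=3,interpolation=cv2.INTER_CUBIC)
    def pj(w): return (cv2.projectPoints(np.array(w,float).reshape(-1,1,3),p["rvec"],p["tvec"],p["intrinsics"],None)[0].reshape(-1,2)+.5)*3
    for w in pj([[.252,.516,.23]]): cv2.drawMarker(im,tuple(int(x) for x in w),(0,0,255),cv2.MARKER_CROSS,14,1)
    for w in pj([[.252,.516,.33]]): cv2.drawMarker(im,tuple(int(x) for x in w),(0,255,0),cv2.MARKER_CROSS,14,1)
    cv2.polylines(im,[pj(np.stack([.095*np.cos(a),.095*np.sin(a),0*a],1)).astype(int)],True,(0,0,255),1)
    w=pj([[.664,.089,.04],[.455,-.275,.03],[.44,.264,.05]])
    for x in w: cv2.drawMarker(im,tuple(int(v) for v in x),(255,0,255),cv2.MARKER_CROSS,10,1)
    tiles.append(im)
A=tiles[0][850:1152,0:800];B=tiles[1][150:450,560:1360]  # crops
cv2.imwrite("pics/calib.png",np.vstack([A,tiles[1][150:448,600:1400]]))
E
```

```text
(no output)
```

View pics/calib.png

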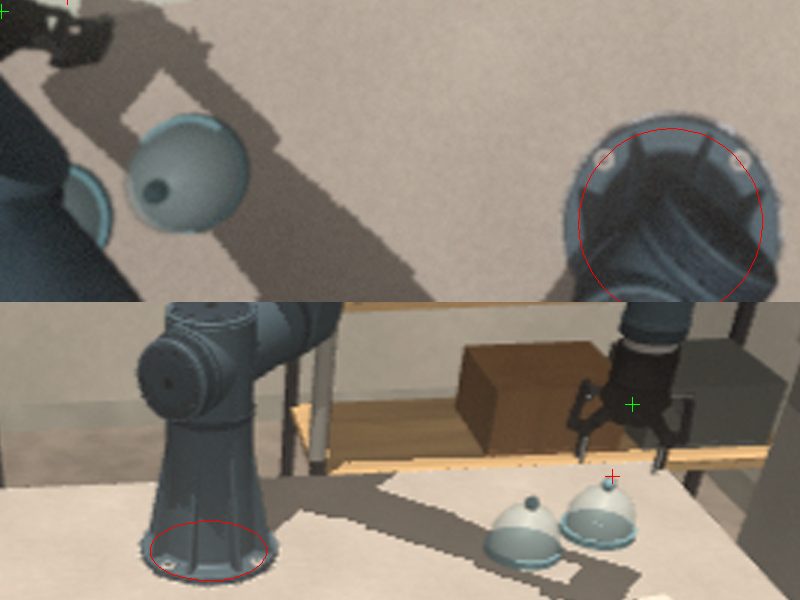

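```bash
python3 - <<'E'
from h import *
v,u=np.mgrid[0:384,0:512];u=u.ravel();v=v.ravel()
for n in("top0","scene0"):
    p=dict(np.load(n+".npz"));w=world(p,u,v)
    hsv=cv2.cvtColor(p["image"],cv2.COLOR_RGB2HSV).reshape(-1,3).astype(int);ok=p["range_z"].ravel()>0
    def rep(nm,m):
        q=w[m&ok];print(n,nm,len(q),"mean",q.mean(0).round(4),"min",np.percentile(q,2,0).round(3),"max",np.percentile(q,98,0).round(3))
    near=lambda x,y,r:np.hypot(w[:,0]-x,w[:,1]-y)<r
    rep("shelf",(abs(w[:,2]-.041)<.006)&near(.66,-.02,.25)&(hsv[:,1]<40))
    rep("bench",(abs(w[:,2])<.02)&near(.4,0,.1)&(hsv[:,2]>60))
    rep("dot",(abs(w[:,2]-.041)<.006)&near(.668,.09,.03)&(hsv[:,2]<90))
    for k,x,y in(("rc",.45,.266),("sc",.44,-.092),("lc",.47,.08)):
        rep(k+" top",near(x,y,.07)&(abs(w[:,2]-.032)<.006)); rep(k+" knob",near(x,y,.07)&(w[:,2]>.053))
    rep("rd mov",near(.66,-.14,.05)&(w[:,2]>.067));rep("sd mov",near(.665,-.025,.05)&(w[:,2]>.067))
    rep("blk",near(.467,-.272,.09)&(w[:,2]>.014)); rep("blk mov",near(.467,-.272,.07)&(w[:,2]>.027))
E
```

```text
top0 shelf 4375 mean [ 0.655  -0.0185  0.0401] min [ 0.582 -0.201  0.035] max [0.73  0.145 0.046]
top0 bench 2751 mean [ 0.3951 -0.0006  0.0004] min [ 0.308 -0.084 -0.006] max [0.491 0.087 0.007]
top0 dot 73 mean [0.6655 0.0909 0.041 ] min [0.651 0.079 0.036] max [0.679 0.105 0.046]
top0 rc top 314 mean [0.4396 0.2694 0.0316] min [0.41  0.24  0.026] max [0.469 0.297 0.037]
top0 rc knob 2 mean [0.4384 0.2608 0.0542] min [0.434 0.261 0.053] max [0.443 0.261 0.055]
top0 sc top 287 mean [ 0.4297 -0.094   0.0324] min [ 0.397 -0.128  0.027] max [ 0.462 -0.063  0.037]
top0 sc knob 54 mean [ 0.4303 -0.0948  0.0561] min [ 0.415 -0.106  0.053] max [ 0.448 -0.082  0.062]
top0 lc top 419 mean [0.4606 0.081  0.0319] min [0.414 0.05  0.027] max [0.507 0.112 0.037]
top0 lc knob 61 mean [0.4603 0.0809 0.0565] min [0.438 0.071 0.053] max [0.484 0.09  0.061]
top0 rd mov 137 mean [ 0.6505 -0.1431  0.0719] min [ 0.626 -0.166  0.067] max [ 0.673 -0.12   0.078]
top0 sd mov 158 mean [ 0.6564 -0.0268  0.0718] min [ 0.636 -0.047  0.067] max [ 0.676 -0.007  0.078]
top0 blk 635 mean [ 0.4569 -0.2762  0.0256] m
[... 730 characters left out ...]

scene0 sc knob 25 mean [ 0.4385 -0.0897  0.0577] min [ 0.423 -0.101  0.053] max [ 0.454 -0.078  0.063]
scene0 lc top 177 mean [0.478  0.0841 0.033 ] min [0.422 0.054 0.027] max [0.517 0.118 0.037]
scene0 lc knob 35 mean [0.4694 0.0853 0.057 ] min [0.443 0.076 0.053] max [0.492 0.096 0.061]
scene0 rd mov 93 mean [ 0.662  -0.1367  0.0727] min [ 0.641 -0.159  0.067] max [ 0.681 -0.114  0.078]
scene0 sd mov 120 mean [ 0.6655 -0.0232  0.0721] min [ 0.642 -0.043  0.067] max [ 0.684 -0.002  0.077]
scene0 blk 302 mean [ 0.4731 -0.2713  0.0258] min [ 0.416 -0.312  0.015] max [ 0.517 -0.23   0.037]
scene0 blk mov 126 mean [ 0.4677 -0.2716  0.0324] min [ 0.431 -0.296  0.027] max [ 0.502 -0.248  0.038]
```

```bash
cat >> h.py <<'E'
def cloud(p):
    v,u=np.mgrid[0:384,0:512];w=world(p,u.ravel(),v.ravel());w[p["range_z"].ravel()<=0]=9
    return w
def rect(q):
    c,s,a=cv2.minAreaRect((q[:,:2]*1000).astype(np.float32)); # angle of long side deg
    if s[0]<s[1]: a+=90;s=s[::-1]
    return np.round(c,1),np.round(s,1),round((a+90)%180-90,1)
def rect_bin(w,m):
    # pca yaw + rect
    q=w[m][:,:2];c=q-q.mean(0);e=np.linalg.eigh(c.T@c)[1][:,1];return round(np.degrees(np.arctan(e[1]/e[0])),1)
def delta(goal,yaw=None):
    """goal xyz world, yaw deg: direction of tool y (mod 180) -> normalised shift, turn from the present pose"""
    o=get_obs();w,x,y,z=o["eef_rot"]
    from scipy.spatial.transform import Rotation as Ro
    R=Ro.from_quat([x,y,z,w]).as_matrix();d=R.T@(np.array(goal)-np.array(o["eef_pos"]))
    cur=np.degrees(np.arctan2(R[1,1],R[0,1]))
    t=0 if yaw is None else ((yaw-cur+90)%180)-90
    print("pos",np.round(o["eef_pos"],4),"yaw_y",round(cur,1),"tilt",np.round(R[:,2],3),"d/0.4",np.round(d/.4,4),"turn",round(-t/180,4),"q6",np.round(o["q"][5],2),"F",np.round(o["wrist_force"],1),"t",round(o["time_s"],2),"open",round(o["opening"],3),"grip",round(o["grasp_force"],1))
E
python3 - <<'E'
from h import *
p=dict(np.load("top0.npz"));w=cloud(p);near=lambda x,y,r:np.hypot(w[:,0]-x,w[:,1]-y)<r
hsv=cv2.cvtColor(p["image"],cv2.COLOR_RGB2HSV).reshape(-1,3).astype(int)
def rep(n,m): print(n,*rect(w[m]),rect_bin(w,m))
rep("shelf",(abs(w[:,2]-.041)<.006)&near(.66,-.02,.25))
rep("lc",near(.46,.081,.07)&(w[:,2]>.026));rep("lc knob",near(.46,.081,.07)&(w[:,2]>.045))
rep("sc",near(.43,-.094,.07)&(w[:,2]>.026));rep("sc knob",near(.43,-.094,.07)&(w[:,2]>.045))
rep("rc",near(.44,.267,.07)&(w[:,2]>.026))
rep("blk",near(.457,-.276,.08)&(w[:,2]>.014));rep("blk boss",near(.457,-.276,.08)&(w[:,2]>.025))
rep("sd",near(.656,-.026,.06)&(w[:,2]>.053));rep("sd boss",near(.656,-.026,.06)&(w[:,2]>.065))
rep("rd",near(.65,-.143,.06)&(w[:,2]>.053))
print("dots on left place outline")
delta([.457,-.276,.10],67)
E
```

```text
shelf [575.9 -24. ] [360.  312.5] 87.5 87.6
lc [460.7  81.3] [95.4 52.3] 14.2 14.2
lc knob [460.6  81.5] [48.6 14.4] 12.6 14.2
sc [430.1 -95. ] [58.3 58.2] -26.1 -19.9
sc knob [429.6 -94.5] [38.2 12.4] -26.3 -26.2
rc [440.3 269.1] [64.4 63.8] 29.3 25.8
blk [ 456.8 -277. ] [104.   60.1] -22.6 -22.9
blk boss [ 455.8 -278.8] [101.9  50.9] -24.4 -21.4
sd [655.7 -26.3] [66.6 65.4] -0.1 -48.5
sd boss [657.2 -22.3] [59.  49.4] 0.7 32.1
rd [ 651.1 -142.6] [68.5 67.6] -23.8 8.0
dots on left place outline
pos [0.2526 0.5166 0.2313] yaw_y 63.9 tilt [ 0. -0. -1.] d/0.4 [-1.3295 -1.5555  0.3283] turn -0.017 q6 -0.21 F [ 0.1 -0.1  0.6] t 1.1 open 1.001 grip 0.0
```

Call:
play_rows(
  plan=[
    [85,[-0.665,-0.778,0],-0.019],
    [85,[-0.665,-0.778,0],-0.019],
    [85,[-0.665,-0.778,0],-0.019],
    [85,[-0.665,-0.778,0],-0.019],
    [85,[-0.665,-0.778,0],-0.019],
    [85,[-0.665,-0.778,0],-0.019],
    [85,[-0.665,-0.778,0],-0.019],
    [85,[-0.665,-0.778,0],-0.019],
    [85,[-0.665,-0.778,0],-0.019],
  ],
)

```text
time_s: 2.0
eef_pos: [0.356, 0.116, 0.2317]
eef_rot: [0.001, 0.199, 0.98, -0.001]
wrist_force: [-0.1, 0.4, 1.6]
opening: 0.996
grasp_force: 0.0
```

```bash
python3 -c "
from h import *
delta([.457,-.276,.10],67.3)"
```

```text
pos [0.356  0.116  0.2317] yaw_y 67.0 tilt [ 0.002 -0.001 -1.   ] d/0.4 [-0.6147 -0.803   0.3311] turn -0.0017 q6 -1.17 F [-0.1  0.4  1.6] t 2.0 open 0.996 grip 0.0
```

Call:
play_rows(
  plan=[
    [85,[-0.615,-0.803,0.1],0],
    [85,[-0.615,-0.803,0.2],0],
    [85,[-0.615,-0.803,0.32],0],
    [85,[-0.615,-0.803,0.33],0],
    [85,[-0.615,-0.803,0.33],0],
    [85,[-0.615,-0.803,0.33],0],
    [85,[-0.615,-0.803,0.33],0],
    [85,[-0.615,-0.803,0.33],0],
    [85,[-0.615,-0.803,0.33],0],
    [85,[-0.615,-0.803,0.33],0],
  ],
)

```text
time_s: 3.0
eef_pos: [0.4586, -0.2731, 0.0976]
eef_rot: [-0.001, 0.198, 0.98, 0.0]
wrist_force: [-1.1, -0.1, -0.1]
opening: 0.997
grasp_force: 0.0
```

```bash
python3 - <<'E'
from h import *
delta([.457,-.277,.003],67.3)
o=np.array(get_obs()["eef_pos"])
ims=[]
for n in("top","scene"):
    p=camera(n);np.savez(n+"1.npz",**{k:p[k] for k in("image","range_z","intrinsics","rvec","tvec")})
    w=cloud(p);a=np.radians(67.3);ux=np.array([np.cos(a),np.sin(a)])
    m=(np.hypot(w[:,0]-o[0],w[:,1]-o[1])<.09)&(w[:,2]>o[2]-.005)&(w[:,2]<o[2]+.05)
    q=w[m];s=(q[:,:2]-o[:2])@ux;t=(q[:,:2]-o[:2])@np.array([-ux[1],ux[0]])
    for sg in(1,-1):
        k=s*sg>.02;print(n,sg,k.sum(),"along",np.percentile(s[k],[5,50,95]).round(4),"across",np.percentile(t[k],[5,50,95]).round(4),"z",np.percentile(q[k,2],[2,50]).round(3))
    im=cv2.resize(p["image"][:,:,::-1],None,fx=5,fy=5,interpolation=cv2.INTER_CUBIC)
    for g,cc in((o,(0,0,255)),(np.r_[o[:2]+.0425*ux,o[2]+.013],(0,255,0)),(np.r_[o[:2]-.0425*ux,o[2]+.013],(0,255,0))):
        c=(cv2.projectPoints(np.array(g,float).reshape(1,1,3),p["rvec"],p["tvec"],p["intrinsics"],None)[0].ravel()+.5)*5
        cv2.drawMarker(im,tuple(c.astype(int)),cc,cv2.MARKER_CROSS,20,1)
        if cc==(0,0,255): C=c.astype(int)
    ims.append(cv2.convertScaleAbs(im[C[1]-250:C[1]+250,C[0]-190:C[0]+190],alpha=1.7))
cv2.imwrite("pics/hover.png",np.hstack(ims))
E
```

```text
pos [ 0.4586 -0.2731  0.0976] yaw_y 67.2 tilt [-0.001  0.001 -1.   ] d/0.4 [-0.0004 -0.0105  0.2366] turn -0.0005 q6 -1.93 F [-1.1 -0.1 -0.1] t 3.0 open 0.997 grip 0.0Traceback (most recent call last):
  File "<stdin>", line 11, in <module>
    return _quantile_unchecked(
        a, q, axis, out, overwrite_input, method, keepdims, weights)
    return _ureduce(a,
                    func=_quantile_ureduce_func,
    ...<5 lines>...
                    overwrite_input=overwrite_input,
                    method=method)
    r = func(a, **kwargs)
    result = _quantile(arr,
                       quantiles=q,
    ...<2 lines>...
                       out=out,
                       weights=wgt)
    slices_having_nans = np.isnan(arr[-1, ...])
                                  ~~~^^^^^^^^^
IndexError: index -1 is out of bounds for axis 0 with size 0
```

```bash
cat > hov.py <<'E'
from h import *
import sys
delta([.457,-.277,.003],67.3)
o=np.array(get_obs()["eef_pos"])
ims=[];a=np.radians(67.3);ux=np.array([np.cos(a),np.sin(a)])
for n in("top","scene"):
    p=camera(n)
    w=cloud(p)
    m=(np.hypot(w[:,0]-o[0],w[:,1]-o[1])<.09)&(w[:,2]>o[2]-.005)&(w[:,2]<o[2]+.06)
    q=w[m];s=(q[:,:2]-o[:2])@ux;t=(q[:,:2]-o[:2])@np.array([-ux[1],ux[0]])
    for sg in(1,-1):
        k=s*sg>.02
        if k.sum():print(n,sg,k.sum(),"along",np.percentile(s[k],[5,50,95]).round(4),"across",np.percentile(t[k],[5,50,95]).round(4),"z",np.percentile(q[k,2],[2,50]).round(3))
    im=cv2.resize(p["image"][:,:,::-1],None,fx=5,fy=5,interpolation=cv2.INTER_CUBIC)
    for g,cc in((o,(0,0,255)),(np.r_[o[:2]+.0425*ux,o[2]+.013],(0,255,0)),(np.r_[o[:2]-.0425*ux,o[2]+.013],(0,255,0))):
        c=(cv2.projectPoints(np.array(g,float).reshape(1,1,3),p["rvec"],p["tvec"],p["intrinsics"],None)[0].ravel()+.5)*5
        cv2.drawMarker(im,tuple(c.astype(int)),cc,cv2.MARKER_CROSS,20,1)
        if cc==(0,0,255): C=c.astype(int)
    ims.append(cv2.convertScaleAbs(im[C[1]-250:C[1]+250,C[0]-190:C[0]+190],alpha=1.7))
cv2.imwrite("pics/hover.png",np.hstack(ims))
E
python3 hov.py
```

```text
pos [ 0.4583 -0.2713  0.0981] yaw_y 67.3 tilt [-0.001  0.002 -1.   ] d/0.4 [-0.0031 -0.0147  0.2378] turn -0.0002 q6 -1.93 F [-0.1  0.4  0.1] t 3.05 open 0.994 grip 0.0
scene 1 44 along [0.046  0.0538 0.0591] across [-0.0156 -0.0095  0.0018] z [0.116 0.137]
scene -1 54 along [-0.0522 -0.0411 -0.0392] across [-0.0129 -0.0067  0.0085] z [0.115 0.136]
```

View pics/hover.png

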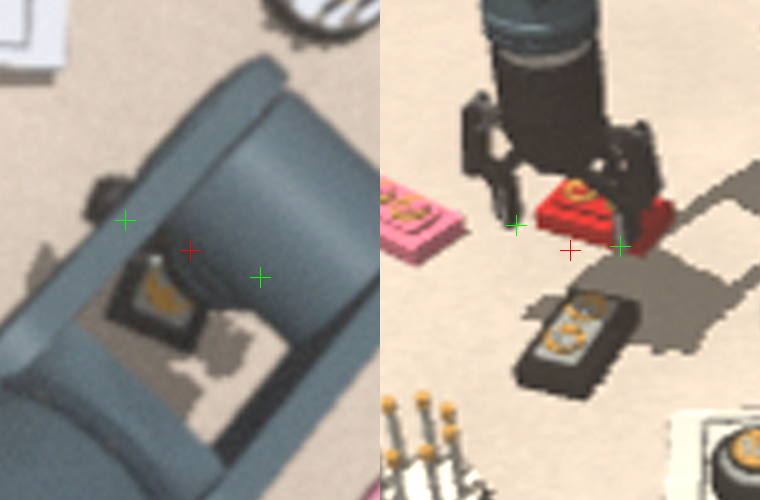

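Left: the arm hides the dish from the top camera. Right: the fingers (tips about (510,228) and (628,243)) hang over the black dish, and the projected tips agree with the scene image. I'll descend and grip.

Call:
play_rows(
  plan=[
    [85,[-0.005,-0.009,0.08],0],
    [85,[-0.005,-0.009,0.16],0],
    [85,[-0.005,-0.009,0.22],0],
    [85,[-0.005,-0.009,0.236],0],
    [85,[-0.005,-0.009,0.236],0],
    [50,[-0.005,-0.009,0.236],0],
    [50,[-0.005,-0.009,0.236],0],
    [50,[-0.005,-0.009,0.236],0],
    [50,[-0.005,-0.009,0.236],0],
    [50,[-0.005,-0.009,0.236],0],
  ],
)

```text
time_s: 4.15
eef_pos: [0.4601, -0.2757, 0.0072]
eef_rot: [0.001, 0.196, 0.981, -0.001]
wrist_force: [-1.1, 2.1, 8.6]
opening: 0.68
grasp_force: 64.3
```

```bash
python3 -c "
from h import *
delta([.664,.091,.2],87.6)
delta([.664,.091,.2],87.6)"
```

```text
pos [ 0.4601 -0.2757  0.0072] yaw_y 67.4 tilt [ 0.003 -0.002 -1.   ] d/0.4 [-0.1192  1.042  -0.4821] turn -0.1124 q6 -1.94 F [-1.1  2.1  8.6] t 4.15 open 0.68 grip 64.3
pos [ 0.4601 -0.2757  0.0072] yaw_y 67.4 tilt [ 0.003 -0.002 -1.   ] d/0.4 [-0.1192  1.042  -0.4821] turn -0.1124 q6 -1.94 F [-1.1  2.1  8.6] t 4.15 open 0.68 grip 64.3
```

Call:
play_rows(
  plan=[
    [50,[0,0,-0.03],0],
    [50,[0,0,-0.1],0],
    [50,[0,0,-0.2],0],
    [50,[-0.02,0.08,-0.3],-0.03],
    [50,[-0.05,0.2,-0.33],-0.07],
    [50,[-0.07,0.32,-0.33],-0.112],
    [50,[-0.09,0.44,-0.33],-0.112],
    [50,[-0.1,0.56,-0.33],-0.112],
    [50,[-0.11,0.68,-0.33],-0.112],
    [50,[-0.12,0.8,-0.33],-0.112],
  ],
)

```text
time_s: 5.15
eef_pos: [0.6267, 0.0036, 0.138]
eef_rot: [0.0, 0.022, 1.0, -0.0]
wrist_force: [0.9, -0.4, -3.3]
opening: 0.678
grasp_force: 66.2
```

```bash
python3 -c "
from h import *
delta([.666,.091,.06],87.6)"
```

```text
pos [0.6267 0.0036 0.138 ] yaw_y 87.5 tilt [ 0.001 -0.    -1.   ] d/0.4 [-0.0885  0.2226  0.1951] turn -0.0004 q6 -1.71 F [ 0.9 -0.4 -3.3] t 5.15 open 0.678 grip 66.2
```

Call:
play_rows(
  plan=[
    [50,[-0.045,0.11,0],0],
    [50,[-0.093,0.2,0.02],0],
    [50,[-0.093,0.222,0.09],0],
    [50,[-0.093,0.222,0.16],0],
    [50,[-0.093,0.222,0.195],0],
    [50,[-0.093,0.222,0.205],0],
    [50,[-0.093,0.222,0.212],0],
    [50,[-0.093,0.222,0.212],0],
  ],
)

```text
time_s: 5.95
eef_pos: [0.6681, 0.0883, 0.0535]
eef_rot: [0.001, 0.022, 1.0, -0.0]
wrist_force: [0.2, -0.3, -3.1]
opening: 0.68
grasp_force: 66.1
```

```bash
python3 - <<'E'
from h import *
for i in range(3):
    p=camera("scene");delta([.668,.091,.047],87.6)
w=cloud(p);near=np.hypot(w[:,0]-.672,w[:,1]-.094)<.075
m=near&(w[:,2]>.055)&(w[:,2]<.078);print(rect(w[m]))
E
```

```text
pos [0.6683 0.0883 0.0537] yaw_y 87.5 tilt [ 0.002 -0.    -1.   ] d/0.4 [0.001  0.0067 0.0168] turn -0.0007 q6 -1.57 F [ 0.1 -0.2 -2.6] t 6.0 open 0.681 grip 66.1
pos [0.6683 0.0885 0.0538] yaw_y 87.5 tilt [ 0.003 -0.    -1.   ] d/0.4 [0.001  0.0063 0.017 ] turn -0.0006 q6 -1.57 F [-0.5  0.1 -3.5] t 6.05 open 0.679 grip 66.1
pos [0.6682 0.0885 0.0537] yaw_y 87.5 tilt [ 0.002 -0.    -1.   ] d/0.4 [0.0009 0.0062 0.0168] turn -0.0006 q6 -1.57 F [-0.5  0.8 -3. ] t 6.1 open 0.679 grip 66.1
(array([675. ,  87.2]), array([105.8,  80.6]), 9.2)
```

Call:
play_rows(
  plan=[
    [50,[0,0.006,0.004],0],
    [50,[0,0.006,0.008],0],
    [50,[0,0.006,0.011],0],
    [50,[0,0.006,0.014],0],
    [50,[0,0.006,0.014],0],
  ],
)

```text
time_s: 6.6
eef_pos: [0.6673, 0.0914, 0.0473]
eef_rot: [-0.0, 0.021, 1.0, -0.0]
wrist_force: [-4.3, 0.2, 4.6]
opening: 0.681
grasp_force: 66.9
```

Call:
play_rows(
  plan=[
    [66,[0,0,0],0],
    [72,[0,0,0],0],
    [80,[0,0,0],0],
    [80,[0,0,0],0],
    [80,[0,0,-0.05],0],
    [80,[0,0,-0.15],0],
    [80,[0.1,0,-0.25],0],
    [80,[0.22,0,-0.25],0],
    [80,[0.34,0,-0.25],0],
    [80,[0.46,0,-0.25],0],
  ],
)

```text
time_s: 7.6
eef_pos: [0.4819, 0.0993, 0.1468]
eef_rot: [0.001, 0.022, 1.0, -0.0]
wrist_force: [0.7, -0.7, 0.1]
opening: 0.933
grasp_force: 0.0
```

```bash
cat > meas.py <<'E'
from h import *
for n in("top","scene"):
    p=camera(n);w=cloud(p)
    near=lambda x,y,r:np.hypot(w[:,0]-x,w[:,1]-y)<r
    def rep(k,m):
        if m.sum()>8: print(n,k,*rect(w[m]),"med z",np.median(w[m][:,2]).round(4))
    sh=(0.006,0.003) if n=="scene" else (0,0)
    for k,x,y in(("ld",.6655,.09),("sd",.656,-.026),("rd",.651,-.143)):
        x+=sh[0];y+=sh[1]
        rep(k+" base",near(x,y,.065)&(w[:,2]>.054)&(w[:,2]<.13)); rep(k+" boss",near(x,y,.045)&(w[:,2]>.065)&(w[:,2]<.13))
    rep("shelf",(abs(w[:,2]-.041)<.007)&near(.656,-.025,.22)&(w[:,0]>.57))
E
python3 meas.py; python3 -c "
from h import *
delta([.461,.081,.16],104)
p=camera('top');cv2.imwrite('pics/top2.png',cv2.convertScaleAbs(cv2.resize(p['image'][100:260,110:330,::-1],(800,582),interpolation=cv2.INTER_CUBIC),alpha=1.5))"
```

```text
top ld base [663.6  87. ] [104.7  60.9] -2.8 med z 0.0638
top ld boss [662.4  83.7] [81. 53.] -8.9 med z 0.0712
top sd base [655.9 -26.4] [66.  64.9] 0.2 med z 0.063
top sd boss [655.6 -25.3] [61.8 61.3] 0.2 med z 0.0703
top rd base [ 651.4 -142.3] [68.7 66.8] -18.1 med z 0.063
top rd boss [ 650.9 -142.1] [54.3 49.3] 66.7 med z 0.0719
top shelf [656.8 -27.5] [360.7 151.3] 87.4 med z 0.04
scene ld base [670.9  92. ] [106.3  59.9] -2.7 med z 0.0639
scene ld boss [672.1  87.2] [78.9 52. ] 2.4 med z 0.0724
scene sd base [663.6 -22.3] [67.9 65.8] 0.1 med z 0.0638
scene sd boss [664.4 -20.5] [52.3 49.8] -5.5 med z 0.0712
scene rd base [ 655.4 -137.4] [74. 64.] -3.3 med z 0.0635
scene rd boss [ 661.8 -139.5] [49.3 44.5] 66.9 med z 0.0725
scene shelf [661.8 -22.8] [360. 157.] 87.3 med z 0.0417
pos [0.4751 0.1003 0.1438] yaw_y 87.6 tilt [-0.009  0.    -1.   ] d/0.4 [ 0.0335 -0.0496 -0.0402] turn -0.0911 q6 -1.57 F [ 0.9 -0.4 -0.6] t 7.7 open 0.935 grip 0.0
```

View pics/top2.png

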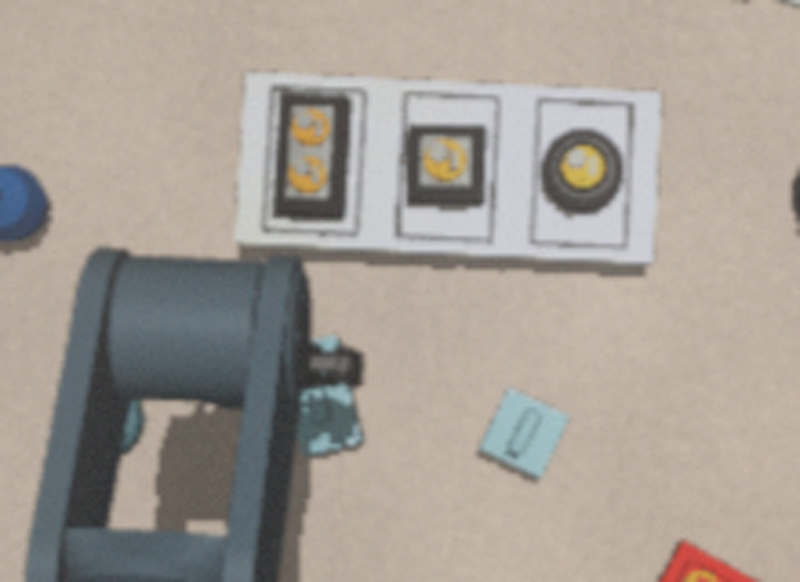

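The long dish lies inside its outline at (313,156), lengthwise front to back. Comparing with the grip centre shows the top camera reads about 4 mm low in y. Next is the long cover.

```bash
python3 -c "
from h import *
camera('scene');delta([.4646,.0852,.036],104.2)"
```

```text
pos [0.4828 0.0994 0.1468] yaw_y 87.5 tilt [ 0.001 -0.    -1.   ] d/0.4 [ 0.0443 -0.0375  0.277 ] turn -0.0926 q6 -1.57 F [0.4 0.1 0.3] t 7.8 open 0.936 grip 0.0
```

Call:
play_rows(
  plan=[
    [60,[0.044,-0.037,0.05],-0.04],
    [50,[0.044,-0.037,0.1],-0.08],
    [50,[0.044,-0.037,0.16],-0.0926],
    [50,[0.044,-0.037,0.23],-0.0926],
    [50,[0.044,-0.037,0.265],-0.0926],
    [50,[0.044,-0.037,0.277],-0.0926],
    [50,[0.044,-0.037,0.277],-0.0926],
  ],
)

```text
time_s: 8.5
eef_pos: [0.4663, 0.085, 0.0354]
eef_rot: [-0.0, -0.123, 0.992, 0.0]
wrist_force: [0.4, 0.0, 0.1]
opening: 0.586
grasp_force: 0.0
```

```bash
python3 -c "
from h import *
camera('scene');delta([.4646,.0852,.036],104.2)"
```

```text
pos [0.4667 0.085  0.0361] yaw_y 104.2 tilt [ 0.001 -0.    -1.   ] d/0.4 [0.0049 0.0017 0.0003] turn -0.0001 q6 -1.89 F [ 0.  -0.3  0.6] t 8.55 open 0.586 grip 0.0
```

Call:
play_rows(
  plan=[
    [30,[0,0,0],0],
    [10,[0,0,0],0],
    [5,[0,0,0],0],
    [5,[0,0,0],0],
    [5,[0,0,0],0],
    [5,[0,0,-0.04],0],
    [5,[0,0,-0.12],0],
    [5,[0,0,-0.22],0],
    [5,[0,0,-0.3],0.04],
    [5,[0,0,-0.3],0.08],
  ],
)

```text
time_s: 9.55
eef_pos: [0.4684, 0.085, 0.1606]
eef_rot: [0.004, 0.004, 1.0, -0.0]
wrist_force: [0.4, -0.4, -1.4]
opening: 0.149
grasp_force: 60.2
```

```bash
python3 -c "
from h import *
camera('scene');delta([.6696,.0914,.110],87.3)"
```

```text
pos [0.467  0.0851 0.1584] yaw_y 89.2 tilt [ 0.005 -0.    -1.   ] d/0.4 [-0.5056  0.0232  0.1237] turn 0.0103 q6 -1.63 F [-1.1 -0.1 -0.2] t 9.6 open 0.144 grip 60.3
```

Call:
play_rows(
  plan=[
    [5,[-0.1,0.005,0],0.01],
    [5,[-0.22,0.01,0],0.01],
    [5,[-0.34,0.015,0],0.01],
    [5,[-0.44,0.02,0],0.01],
    [5,[-0.49,0.023,0.03],0.01],
    [5,[-0.505,0.023,0.07],0.01],
    [5,[-0.505,0.023,0.09],0.01],
    [5,[-0.505,0.023,0.09],0.01],
  ],
)

```text
time_s: 10.4
eef_pos: [0.6641, 0.0938, 0.1163]
eef_rot: [-0.003, 0.017, 1.0, 0.0]
wrist_force: [0.3, 0.0, -1.9]
opening: 0.146
grasp_force: 60.3
```

```bash
python3 - <<'E'
from h import *
camera('scene');p=camera('scene');delta([.6696,.0914,.096],87.3)
w=cloud(p);m=(np.hypot(w[:,0]-.68,w[:,1]-.095)<.075)
k=m&(w[:,2]>.105)&(w[:,2]<.123);print("cover",rect(w[k])); k=m&(w[:,2]>.054)&(w[:,2]<.066);print("dish",rect(w[k]))
E
```

```text
pos [0.6659 0.0938 0.1193] yaw_y 88.0 tilt [-0.002  0.    -1.   ] d/0.4 [-0.0096 -0.0057  0.0581] turn 0.004 q6 -1.57 F [-0.8 -0.4 -1.3] t 10.5 open 0.15 grip 60.3
cover (array([667.2,  94.2]), array([94.1, 52.6]), -1.2)
dish (array([671.9,  91.7]), array([104.3,  59.6]), -2.6)
```

Call:
play_rows(
  plan=[
    [5,[-0.01,-0.006,0],0.006],
    [5,[-0.01,-0.006,0.01],0.006],
    [5,[-0.01,-0.006,0.025],0.006],
    [5,[-0.01,-0.006,0.04],0.006],
    [5,[-0.01,-0.006,0.05],0.006],
    [5,[-0.01,-0.006,0.054],0.006],
    [5,[-0.01,-0.006,0.057],0.006],
    [5,[-0.01,-0.006,0.057],0.006],
  ],
)

```text
time_s: 11.3
eef_pos: [0.6713, 0.0912, 0.097]
eef_rot: [0.0, 0.027, 1.0, -0.0]
wrist_force: [-0.1, -0.4, -0.8]
opening: 0.147
grasp_force: 60.2
```

```bash
python3 - <<'E'
from h import *
camera('scene');p=camera('scene');delta([.6696,.0914,.096],87.3)
w=cloud(p);m=(np.hypot(w[:,0]-.68,w[:,1]-.095)<.075)
k=m&(w[:,2]>.083)&(w[:,2]<.1);print("cover",rect(w[k]),np.median(w[k][:,2])); k=m&(w[:,2]>.054)&(w[:,2]<.066);print("dish",rect(w[k]))
E
```

```text
pos [0.6714 0.0912 0.0971] yaw_y 86.9 tilt [ 0.001 -0.    -1.   ] d/0.4 [0.0046 0.0003 0.0027] turn -0.0021 q6 -1.56 F [-0.   0.2 -1. ] t 11.4 open 0.145 grip 60.2
cover (array([674.7,  91.4]), array([94. , 51.2]), -2.6) 0.09366953603012855
dish (array([682. ,  71.1]), array([116.8,  51.5]), 27.7)
```

Call:
play_rows(
  plan=[
    [5,[0.004,0,0.002],0],
    [5,[0.004,0,0.004],0],
    [5,[0.004,0,0.005],0],
    [5,[0.004,0,0.005],0],
  ],
)

```text
time_s: 11.8
eef_pos: [0.6703, 0.0913, 0.0966]
eef_rot: [0.001, 0.027, 1.0, -0.0]
wrist_force: [-1.8, -0.2, 6.4]
opening: 0.148
grasp_force: 61.3
```

Call:
play_rows(
  plan=[
    [16,[0,0,0],0],
    [22,[0,0,0],0],
    [35,[0,0,0],0],
    [45,[0,0,0],0],
    [45,[0,0,-0.04],0],
    [45,[0,0,-0.12],0],
    [45,[0,-0.05,-0.2],0],
    [45,[0.1,-0.12,-0.2],0],
    [45,[0.22,-0.2,-0.2],0],
    [45,[0.33,-0.28,-0.2],0],
  ],
)

```text
time_s: 12.8
eef_pos: [0.5409, -0.0076, 0.1763]
eef_rot: [0.001, 0.027, 1.0, -0.0]
wrist_force: [-0.7, -0.8, 0.9]
opening: 0.531
grasp_force: 0.0
```

```bash
python3 meas.py|grep -v rd; python3 -c "
from h import *
camera('scene');delta([.434,-.0905,.036],63.8)"
```

```text
top ld base [694.6  84.2] [58.3 34.5] -88.6 med z 0.0911
top ld boss [693.5  86.7] [53.3 32.5] -88.6 med z 0.0914
top sd base [672.7 -27.7] [62.1 32. ] 89.7 med z 0.063
top sd boss [669.9 -26.5] [58.3 26.6] 90.0 med z 0.0707
top shelf [656.9 -27.4] [360.6 150.8] 87.3 med z 0.0402
scene ld base [672.5  91.1] [103.6  59.1] -1.9 med z 0.0923
scene ld boss [671.9  91.7] [88.6 51.8] -3.4 med z 0.0939
scene sd base [661.8 -22.5] [70.1 65.2] -0.6 med z 0.0634
scene sd boss [664.9 -17.3] [58.  47.8] 81.7 med z 0.0721
scene shelf [663.4 -22.9] [360.  154.7] 87.2 med z 0.0417
pos [ 0.5397 -0.008   0.1756] yaw_y 86.8 tilt [-0.001 -0.    -1.   ] d/0.4 [ 0.252  -0.2208  0.3492] turn 0.1276 q6 -1.75 F [-0.5  0.6 -0.1] t 12.95 open 0.526 grip 0.0
```

Long cover seated (top at 0.092, as expected). Square cover next.

Call:
play_rows(
  plan=[
    [45,[0.1,-0.1,0.03],0.045],
    [45,[0.2,-0.18,0.1],0.09],
    [45,[0.252,-0.221,0.2],0.1276],
    [45,[0.252,-0.221,0.28],0.1276],
    [45,[0.252,-0.221,0.33],0.1276],
    [45,[0.252,-0.221,0.349],0.1276],
    [45,[0.252,-0.221,0.349],0.1276],
    [45,[0.252,-0.221,0.349],0.1276],
  ],
)

```text
time_s: 13.75
eef_pos: [0.4383, -0.0902, 0.0366]
eef_rot: [0.001, 0.225, 0.974, -0.0]
wrist_force: [-0.1, -0.5, 0.9]
opening: 0.526
grasp_force: 0.0
```

```bash
python3 -c "
from h import *
camera('scene');delta([.434,-.0908,.036],63.8)"
```

```text
pos [ 0.4383 -0.0902  0.0368] yaw_y 64.0 tilt [ 0.003 -0.001 -1.   ] d/0.4 [ 0.0091 -0.006   0.002 ] turn 0.001 q6 -1.59 F [ 0.1 -0.4  0.2] t 13.8 open 0.528 grip 0.0
```

Call:
play_rows(
  plan=[
    [45,[0.009,-0.006,0.002],0.001],
    [30,[0.009,-0.006,0.002],0.001],
    [10,[0.009,-0.006,0.002],0.001],
    [5,[0.009,-0.006,0.002],0.001],
    [5,[0.009,-0.006,0.002],0.001],
    [5,[0.009,-0.006,0.002],0.001],
  ],
)

```text
time_s: 14.4
eef_pos: [0.4326, -0.0905, 0.0351]
eef_rot: [0.0, 0.227, 0.974, -0.0]
wrist_force: [-1.2, 1.1, 5.9]
opening: 0.149
grasp_force: 59.4
```

```bash
python3 -c "
from h import *
camera('scene');delta([.434,-.0908,.036],90)"
```

```text
pos [ 0.4326 -0.0906  0.0351] yaw_y 63.8 tilt [ 0.001 -0.    -1.   ] d/0.4 [-0.0034  0.001  -0.0023] turn -0.1458 q6 -1.59 F [-1.5  0.1  6.7] t 14.45 open 0.148 grip 59.4
```

Call:
play_rows(
  plan=[
    [5,[0,0,-0.04],0],
    [5,[0,0,-0.12],0],
    [5,[0,0,-0.22],0],
    [5,[0,0,-0.3],-0.045],
    [5,[0,0,-0.3],-0.09],
    [5,[0,0,-0.3],-0.135],
    [5,[0,0,-0.3],-0.146],
    [5,[0,0,-0.3],-0.146],
  ],
)

```text
time_s: 15.25
eef_pos: [0.432, -0.0903, 0.1544]
eef_rot: [-0.0, -0.0, 1.0, 0.0]
wrist_force: [0.0, 0.1, -0.8]
opening: 0.147
grasp_force: 58.6
```

```bash
python3 -c "
from h import *
camera('scene');delta([.6585,-.0224,.119],90)"
```

```text
pos [ 0.432  -0.0903  0.1543] yaw_y 90.0 tilt [-0.  0. -1.] d/0.4 [-0.5663  0.1699  0.088 ] turn -0.0001 q6 -2.05 F [-0.4  0.5 -0.5] t 15.3 open 0.151 grip 58.6
```

Call:
play_rows(
  plan=[
    [5,[-0.1,0.03,0],0],
    [5,[-0.22,0.066,0],0],
    [5,[-0.34,0.1,0],0],
    [5,[-0.45,0.135,0],0],
    [5,[-0.53,0.16,0.02],0],
    [5,[-0.56,0.17,0.06],0],
    [5,[-0.566,0.17,0.088],0],
    [5,[-0.566,0.17,0.088],0],
  ],
)

```text
time_s: 16.1
eef_pos: [0.6564, -0.0219, 0.1161]
eef_rot: [-0.003, -0.0, 1.0, 0.001]
wrist_force: [-0.3, -0.3, -2.5]
opening: 0.148
grasp_force: 58.7
```

```bash
cat > chk.py <<'E'
from h import *
import sys
x,y,z=map(float,sys.argv[1:4]);yaw=float(sys.argv[4]);top=z-.036+.032
camera('scene');p=camera('scene');delta([x,y,.06+.036-.001],yaw)
zt=np.array(get_obs()["eef_pos"])[2]-.035+.032
w=cloud(p);m=(np.hypot(w[:,0]-x-.007,w[:,1]-y)<.06)
k=m&(abs(w[:,2]-zt)<.009);print("cover",rect(w[k]),np.median(w[k][:,2])); k=m&(w[:,2]>.054)&(w[:,2]<.066);print("dish",rect(w[k]))
E
python3 chk.py .6585 -.0224 .119 90
```

```text
pos [ 0.6574 -0.0225  0.1188] yaw_y 90.0 tilt [-0.002  0.    -1.   ] d/0.4 [-0.0029  0.0003  0.0594] turn -0.0 q6 -1.78 F [ 0.7  0.4 -0.5] t 16.2 open 0.144 grip 58.7
cover (array([660.3, -21.7]), array([62.1, 58.7]), 0.2) 0.1158206415522865
dish (array([666.4, -22.2]), array([66.5, 63.5]), 85.4)
```

Call:
play_rows(
  plan=[
    [5,[-0.006,0,0.01],0],
    [5,[-0.006,0,0.025],0],
    [5,[-0.006,0,0.035],0],
    [5,[-0.006,0,0.045],0],
    [5,[-0.006,0,0.053],0],
    [5,[-0.006,0,0.057],0],
    [5,[-0.006,0,0.057],0],
  ],
)

```text
time_s: 16.9
eef_pos: [0.6608, -0.0221, 0.0961]
eef_rot: [-0.0, -0.0, 1.0, 0.0]
wrist_force: [0.1, -0.4, -0.2]
opening: 0.151
grasp_force: 58.7
```

```bash
python3 chk.py .6585 -.0224 .095 90
```

```text
pos [ 0.6611 -0.0222  0.0966] yaw_y 90.0 tilt [ 0. -0. -1.] d/0.4 [ 0.0065 -0.0006  0.004 ] turn 0.0003 q6 -1.78 F [-0.1 -0.4 -0.7] t 17.0 open 0.152 grip 58.7
cover (array([666.9, -21.7]), array([58.8, 57.3]), -89.8) 0.09448843160383136
dish (array([678.5, -37.6]), array([87.6, 44.3]), 44.6)
```

Call:
play_rows(
  plan=[
    [5,[0.003,0,0.002],0],
    [5,[0.003,0,0.004],0],
    [5,[0.003,0,0.005],0],
    [5,[0.003,0,0.005],0],
  ],
)

```text
time_s: 17.4
eef_pos: [0.6598, -0.0222, 0.0951]
eef_rot: [0.0, -0.0, 1.0, -0.0]
wrist_force: [-2.6, 0.4, 5.5]
opening: 0.151
grasp_force: 59.4
```

Call:
play_rows(
  plan=[
    [16,[0,0,0],0],
    [22,[0,0,0],0],
    [35,[0,0,0],0],
    [45,[0,0,0],0],
    [50,[0,0,-0.04],0],
    [55,[0,0,-0.12],0],
    [55,[0.05,0.05,-0.2],0],
    [55,[0.13,0.14,-0.2],0],
    [55,[0.21,0.23,-0.2],0],
    [55,[0.29,0.33,-0.2],0],
  ],
)

```text
time_s: 18.4
eef_pos: [0.5438, 0.1095, 0.1762]
eef_rot: [0.001, 0.0, 1.0, 0.0]
wrist_force: [0.4, 0.8, 0.4]
opening: 0.643
grasp_force: 0.0
```

```bash
python3 meas.py|grep scene; python3 -c "
from h import *
camera('scene');delta([.444,.273,.036],90)"
```

```text
scene ld base [671.9  91.8] [104.8  60.3] -2.2 med z 0.0925
scene ld boss [671.9  91.6] [88.  52.2] -3.2 med z 0.094
scene sd base [664.9 -22.7] [66.6 65.3] -2.6 med z 0.0921
scene sd boss [664.1 -22.3] [63.7 60.8] 0.0 med z 0.0929
scene rd base [ 658.4 -137.4] [69.3 67.4] -19.8 med z 0.0633
scene rd boss [ 664.  -137.5] [50.2 46.6] 87.5 med z 0.0727
scene shelf [660.6 -22.7] [360.1 159.4] 87.5 med z 0.0416
pos [0.5432 0.111  0.1759] yaw_y 90.3 tilt [ 0.001  0.    -1.   ] d/0.4 [0.2464 0.4061 0.3496] turn 0.0015 q6 -1.59 F [0. 0. 1.] t 18.55 open 0.644 grip 0.0
```

Call:
play_rows(
  plan=[
    [55,[0.06,0.1,0],0],
    [55,[0.12,0.2,0.03],0],
    [55,[0.18,0.3,0.08],0],
    [55,[0.23,0.38,0.16],0],
    [55,[0.246,0.406,0.24],0],
    [55,[0.246,0.406,0.31],0],
    [55,[0.246,0.406,0.344],0],
    [55,[0.246,0.406,0.347],0],
    [55,[0.246,0.406,0.347],0],
  ],
)

```text
time_s: 19.45
eef_pos: [0.4474, 0.2707, 0.0366]
eef_rot: [0.001, 0.0, 1.0, 0.0]
wrist_force: [0.6, 0.1, 1.0]
opening: 0.64
grasp_force: 0.0
```

```bash
python3 -c "
from h import *
camera('scene');delta([.444,.273,.036],90)"
```

```text
pos [0.4478 0.2709 0.0371] yaw_y 90.0 tilt [ 0.002  0.001 -1.   ] d/0.4 [0.0094 0.0052 0.0028] turn -0.0001 q6 -1.25 F [ 0.7 -0.2 -0.4] t 19.5 open 0.645 grip 0.0
```

Call:
play_rows(
  plan=[
    [55,[0.009,0.005,0.001],0],
    [40,[0.009,0.005,0.001],0],
    [25,[0.009,0.005,0.001],0],
    [12,[0.009,0.005,0.001],0],
    [12,[0.009,0.005,0.001],0],
    [12,[0.009,0.005,0.001],0],
  ],
)

```text
time_s: 20.1
eef_pos: [0.4427, 0.2733, 0.0362]
eef_rot: [0.0, -0.0, 1.0, 0.0]
wrist_force: [-1.8, -0.0, 5.9]
opening: 0.227
grasp_force: 58.7
```

```bash
python3 -c "
from h import *
camera('scene');delta([.444,.273,.036],90)"
```

```text
pos [0.4427 0.2733 0.0362] yaw_y 90.1 tilt [ 0.001  0.    -1.   ] d/0.4 [-0.0032 -0.0007  0.0006] turn 0.0003 q6 -1.25 F [-1.5 -0.6  6.3] t 20.15 open 0.228 grip 58.7
```

Call:
play_rows(
  plan=[
    [12,[0,0,-0.04],0],
    [12,[0,0,-0.12],0],
    [12,[0,0,-0.22],0],
    [12,[0,-0.05,-0.32],0],
    [12,[-0.04,-0.14,-0.4],0],
    [12,[-0.1,-0.24,-0.4],0],
    [12,[-0.15,-0.35,-0.4],0],
    [12,[-0.2,-0.46,-0.4],0],
    [12,[-0.25,-0.57,-0.4],0],
    [12,[-0.3,-0.68,-0.4],0],
  ],
)

```text
time_s: 21.15
eef_pos: [0.5629, -0.0007, 0.1955]
eef_rot: [0.0, -0.0, 1.0, 0.0]
wrist_force: [1.7, -0.2, -1.2]
opening: 0.236
grasp_force: 58.9
```

```bash
python3 -c "
from h import *
camera('scene');camera('scene');delta([.654,-.138,.12],90)"
```

```text
pos [ 0.5645 -0.0044  0.1956] yaw_y 89.7 tilt [ 0.002 -0.002 -1.   ] d/0.4 [-0.225  -0.3325  0.19  ] turn -0.0016 q6 -1.78 F [-0.7  0.5 -0.8] t 21.25 open 0.231 grip 59.0
```

Call:
play_rows(
  plan=[
    [12,[-0.06,-0.09,0],0],
    [12,[-0.13,-0.19,0],0],
    [12,[-0.19,-0.28,0],0],
    [12,[-0.225,-0.332,0.04],0],
    [12,[-0.225,-0.332,0.11],0],
    [12,[-0.225,-0.332,0.17],0],
    [12,[-0.225,-0.332,0.19],0],
    [12,[-0.225,-0.332,0.19],0],
  ],
)

```text
time_s: 22.05
eef_pos: [0.6514, -0.1306, 0.1177]
eef_rot: [-0.002, -0.001, 1.0, 0.001]
wrist_force: [-0.9, -0.3, -0.5]
opening: 0.234
grasp_force: 59.1
```

```bash
python3 chk.py .654 -.138 .12 90
```

```text
pos [ 0.6533 -0.1313  0.1206] yaw_y 90.1 tilt [ 0.001 -0.001 -1.   ] d/0.4 [-0.0018 -0.0166  0.0639] turn 0.0004 q6 -1.95 F [ 0.7 -0.7 -0.2] t 22.15 open 0.228 grip 59.1
cover (array([ 658.1, -129.5]), array([64.3, 59.8]), -54.8) 0.11571239287279061
dish (array([ 669.4, -141.4]), array([68.7, 47.6]), 70.9)
```

Call:
play_rows(
  plan=[
    [12,[-0.004,-0.018,0],0],
    [12,[-0.004,-0.018,0],0],
    [12,[-0.004,-0.018,0.015],0],
    [12,[-0.004,-0.018,0.03],0],
    [12,[-0.004,-0.018,0.042],0],
    [12,[-0.004,-0.018,0.052],0],
    [12,[-0.004,-0.018,0.059],0],
    [12,[-0.004,-0.018,0.059],0],
  ],
)

```text
time_s: 22.95
eef_pos: [0.6541, -0.1387, 0.0963]
eef_rot: [-0.0, -0.0, 1.0, 0.0]
wrist_force: [-4.8, 0.3, 5.4]
opening: 0.23
grasp_force: 59.7
```

```bash
python3 chk.py .654 -.138 .12 90
```

```text
pos [ 0.6541 -0.1387  0.0963] yaw_y 90.1 tilt [-0.001  0.    -1.   ] d/0.4 [0.0001 0.0017 0.0033] turn 0.0003 q6 -1.96 F [-2.8  0.9  5. ] t 23.05 open 0.231 grip 59.7
cover (array([ 660.3, -139. ]), array([62.8, 59.8]), 57.2) 0.09271749244495583
dish (array([ 679.7, -138.7]), array([63.6, 26.5]), 86.0)
```

Call:
play_rows(
  plan=[
    [25,[0,0,0],0],
    [32,[0,0,0],0],
    [42,[0,0,0],0],
    [50,[0,0,0],0],
    [50,[0,0,-0.04],0],
    [50,[0,0,-0.12],0],
    [50,[0.04,0.02,-0.22],0],
    [50,[0.15,0.05,-0.25],0],
    [50,[0.27,0.08,-0.25],0],
    [50,[0.39,0.1,-0.25],0],
  ],
)

```text
time_s: 24.05
eef_pos: [0.4973, -0.0985, 0.1975]
eef_rot: [0.001, -0.001, 1.0, -0.001]
wrist_force: [-0.9, 0.3, 0.3]
opening: 0.586
grasp_force: 0.0
```

Call:
play_rows(
  plan=[
    [50,[0.1,0.05,0],0],
    [50,[0.2,0.1,0],0],
    [50,[0.25,0.2,0],0],
    [50,[0.25,0.3,0],0],
    [50,[0.25,0.4,0],0],
    [50,[0.25,0.4,0],0],
  ],
)

```text
time_s: 24.65
eef_pos: [0.3978, 0.0647, 0.1971]
eef_rot: [0.001, -0.003, 1.0, 0.001]
wrist_force: [0.1, -0.6, -0.0]
opening: 0.581
grasp_force: 0.0
```

```bash
python3 meas.py; python3 - <<'E'
from h import *
a=camera('top');b=camera('scene');delta([.4,0,.2])
f=lambda i:cv2.convertScaleAbs(cv2.resize(i[:,:,::-1],(800,300),interpolation=cv2.INTER_CUBIC),alpha=1.5)
cv2.imwrite('pics/end.png',np.vstack([f(a['image'][115:193,130:338]),f(b['image'][185:260,180:380])]))
for p in(a,b):
    for l in("blower","driver_stand","cleaner"):
        r=masks_of(p,l)[:1]
        if r: print(l,np.round(r[0]["rect"]),round(r[0]["conf"],2))
E
```

```text
top ld base [663.1  86.9] [103.6  60.4] -3.1 med z 0.0911
top ld boss [665.1  85.7] [87.6 55.8] -3.9 med z 0.0925
top sd base [655.1 -26.4] [66.6 64.8] 0.5 med z 0.0914
top sd boss [656.4 -25.3] [58.2 57.6] -0.2 med z 0.0923
top rd base [ 649.6 -142.4] [66.8 65.3] 42.6 med z 0.0909
top rd boss [ 649.7 -142.3] [66.  63.3] 0.1 med z 0.091
top shelf [657.  -27.4] [360.2 151.6] 87.4 med z 0.04
scene ld base [670.4  91. ] [104.3  59.1] -1.6 med z 0.0921
scene ld boss [672.4  91.9] [87.6 52.1] -2.8 med z 0.0939
scene sd base [662.7 -23. ] [67.6 63.8] 0.2 med z 0.0921
scene sd boss [664.5 -21.5] [64.1 59. ] 0.1 med z 0.0932
scene rd base [ 660.9 -137.9] [64.5 64.3] 42.0 med z 0.0901
scene rd boss [ 659.9 -137.7] [63.3 63.2] 47.6 med z 0.092
scene shelf [663.8 -22.8] [360.8 154.4] 87.3 med z 0.0417
pos [0.3985 0.0603 0.1963] yaw_y 90.0 tilt [ 0.001 -0.001 -1.   ] d/0.4 [-0.0038 -0.1508 -0.0091] turn 0.0 q6 -1.72 F [ 0.8 -1.3 -0.4] t 24.85 open 0.585 grip 0.0
blower [111. 156.  25.  23.] 0.93
driver_stand [345. 151.  30.  30.] 0.69
cleaner [ 85. 187.  25.  11.] 0.51
blower [388. 207.  21.  27.] 0.65
driver_stand [179. 223.  26.  33.] 0.77
```

View pics/end.png

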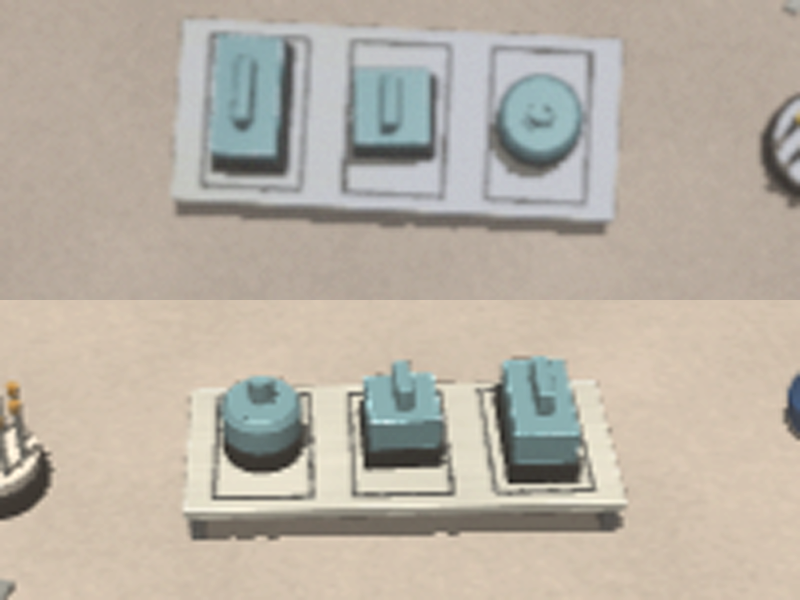

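Top half of the picture: all three covers sit level on their dishes at (245,100), (392,110) and (540,118), with the dishes inside their outlines. The bottom half (scene view) shows the same. All cover tops measure about 0.092 m, which means seated, and the bystanders have not moved.

```bash
python3 -c "
from bench import *
print(hand_in())"
```

```text
the job is handed in; nothing more can be done
None
```

The job is handed in at about 25 s of the 72 s: the long dish is in the free place, lengthwise front to back, all three covers measure as seated, and the blower and screwdriver stand read unmoved in both views and the amber jar in the top view only.

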